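# Index the cross-drilling jig to its next hole

## Robot

A 6-joint arm with a two-finger parallel gripper is mounted at the origin on a cart in front of the work surface, level with it; the furniture and walls round the work are solid. World frame = base frame: x ahead of the robot, y to its left, z up, the work surface at z = 0. Lengths are in m, angles in rad, forces in N, time in s.
With the tool pointing down it reaches from about 0.3 to 0.875 m from the base axis. Payload 6.4 kg.
Tool frame: the origin (TCP) lies at the very end of the fingers, on their centre line; the grasp point (between the pads) lies 19 mm behind it; z points along the fingers, y is the direction in which the jaws open and shut (so a half turn about z gives the same grasp; the last joint's range is limited). The gripper opens to 88 mm and grips with 3 to 60 N. Pads are 18 mm wide; open, the fingers measure 123 mm over their backs; the gripper's body (75 mm by 187 mm) begins 45 mm behind the grasp point.
Start: joints at [-1.366, 0.181, 1.607, -0, 1.354, -0.206], TCP at [0.23, -0.527, 0.239] pointing down, gripper open.
Joint ranges: [-2.99, 2.99], [-0.89, 2.07], [0.3, 2.58], [-1.14, 4.28], [0, 2.63], [-3.12, 3.12]. Speed limits (rad/s): [2.57, 2.57, 3.01, 3.14, 3.14, 3.14].

## Interface

Orientations are given as a 3x3 rotation matrix whose columns are the frame's x, y, z axes.
In Python, from rig import monitor, imaging, close_job gives the robot as it stands.
- The arm moves only by the tool send_rows, never from a script. Its argument "increments" is a list of rows, each a list of 5 numbers: the opening in per cent of the stroke, from 0 (shut) to 100 (fully open), then the shift along the tool's x, y, z in mm, then the turn about the tool's z in degrees. In form: [[gripper, dx, dy, dz, spin], ...]. A call has 1 to 5 rows; each row is the pose to reach, as a shift and turn from the pose commanded when the call began, along the tool's axes at that moment; what a row does not reach only later rows make up. A row lasts 1/12 s, in which the tool goes at most 41.7 mm and 7.16 degrees, less where a joint would pass 70% of its speed; a pose out of reach is approached as far as the arm can. A call with a gripper value outside its range is refused whole. The fingers move at their own pace and stop on an object; "newtons" is the grip in N (left out, the last holds). Time passes only in rows, so rows that repeat a pose let the fingers close. It gives the time, the measured TCP pose, the force and the opening at its end, in the units of the state.
- monitor.state(): the state, without advancing time (a new reading comes with each control period).
- imaging.read_camera(name): name is "scene" or "top" or "wrist"; returns (picture, depth): 384x512x3 uint8, red, green, blue; 384x512 float32, m along the optical axis (not along the pixel's ray), 0 where there is no reading.
- imaging.camera_model(name): a dict with "mtx" (3x3 intrinsics, pixels), "k1" (the pictures are not rectified: a ray, as slopes to the right and down, at radius r is drawn at 1 + k1 r^2 times it, then the intrinsics apply), "world_to_cam" (4x4, takes a point from world to camera coordinates); the wrist camera has in their place "hand_eye" (4x4, takes a point from camera to tool coordinates, whose origin is the TCP and whose axes are the flange's). Camera axes: x right, y up, looking along -z (the intrinsics and any distortion apply to the point x, -y, -z); pixel columns grow to the right and rows downward; lengths in m; the calibration is good to about 2 mm. A picture is of the moment at which its call begins: read the wrist's pose just before it. camera_model takes no time and is no camera call.
- close_job(): hands the job in, once; it reports no verdict.
The state is a dict: "time_s": time; "joint_pos": joint angles; "joint_velocities": joint speeds; "joint_torque": joint torques, N m; "tcp_pos": TCP position; "eef_rot": TCP orientation; "ft_force": force on the tool from outside, world axes, zero at the start; "torque": the same for the moment, N m; "grip_width": opening from 0.0 (shut) to 1.0 (fully open).
Only numpy, scipy, OpenCV 4.12 (cv2) and the standard library are available. Lean on these libraries where they do the work, as an engineer would, in place of code of your own. Each camera call takes 0.05 s, during which the arm holds its last target.

## Task

Clamp the steel tube in the drilling jig by pressing its open green lid down until it snaps fully shut. Then pull up the red plunger knob on the blue drill-guide carriage, slide the carriage away from the lid to the very next index hole (not past it), and let the pin drop fully home there; finish while still holding the knob with the pin engaged, ready for drilling. Leave the tube in its nest and the marker, tape measure and spanner where they lie.

Things in the scene. Friction and masses are not known exactly. Their poses are not given: they have to be found in the camera images.
- jig: Drilling jig fixed to the bench, dark steel base plate 130 (x) x 200 (y) x 12 mm. Origin: centre of its underside, on the bench. x points to the lid's hinge side (roughly away from the robot), y along the jig from carriage to lid, z up. The silver index rail, top at 32 mm, runs along y at x = -35 mm; holes at y = -5, -35, -65 mm. The carriage starts pinned in the first, nearest the lid.
- lid_edge (a point): Point on the top face of the green clamp lid near its free front edge, mid-width, where to press. The lid is a plate 6 mm thick, 60 mm wide; this point is 92 mm out from the hinge axis and 3 mm above the mid plane, which holds the axis; a 36 mm wide thumb tab reaches 20 mm farther. With the lid shut this point is 44 mm above the bench.
- lid_hinge (a point): Centre of the lid's hinge axis, 41 mm above the bench at jig x = 55, y = 55 mm; the axis runs along the jig's y.
- lid (a joint): Opening angle of the lid, rad: 0 = fully shut and lying level, grows as the front edge rises. A stiff hinge: it stays where it is left. A spring ball catch resists from about 0.16 rad down; it takes about 7 N on the edge to push past it, and below about 0.05 rad it draws the lid to 0 and keeps it there.
- knob: Red round plunger knob, 22 mm diameter, 24 mm high, axis vertical, on a 10 mm steel stem; grip it from above. Origin: centre of its underside, 66 mm above the bench with the pin fully down (top at 90 mm). Carriage and drill bush around it are at most 58 mm above the bench.
- plunger (a joint): Height of plunger and knob, m: 0 = pin fully down in a hole; a spring pushes it down (4 N at 0, 7 N at the top). The pin tip clears the rail from 0.009; stop at 0.016. If let down between holes the pin rides on the rail at about 0.009.
- carriage (a joint): Travel of the blue carriage along the rail, m: 0 = first hole (start), grows towards the jig's -y, away from the lid; 0.030 = next hole, 0.060 = last hole. Slides with about 1 N of friction. The 8 mm pin has 1 mm of play each side in a hole.
- next_hole (a point): Mouth of the next index hole in the rail's top face, 32 mm above the bench; the knob axis must stand over it.
- tube: Steel tube, 25 mm diameter, 130 mm long, lying along the jig's y in its nest. Origin: centre of its underside, at jig x = 20, y = -10, z = 12 mm.
- marker: Marker pen, 132 mm long, 16 mm thick, lying on the bench in front of the jig; origin at its underside centre. Leave alone.
- tape_measure: Yellow tape measure, 36 x 84 x 62 mm, standing on the bench beyond the lid end of the jig; origin at its underside centre. Leave alone.
- spanner: Steel spanner, 155 mm long, 8 mm thick, lying on the bench beyond the carriage end of the jig; origin at its underside centre. Leave alone.
Mind the look-alikes: they are no part of the job. What is meant by the tube is not pink or yellow, and is the larger of those in its own colour.

How it is judged:
On the way, in this order (a step that is already met when the one before it is completed fails the run):
1. the clamp lid is snapped fully shut (value of joint lid below 0.03 rad), for 0.2 s.
2. with the lid shut, the plunger is pulled until the pin is clear of the first hole (value of joint lid below 0.03 rad and value of joint plunger above 0.0085 m and value of joint carriage below 0.02 m), for 0.05 s.
3. the carriage stands at the next hole with the pin fully down in it (value of joint lid below 0.03 rad and value of joint plunger below 0.002 m and value of joint carriage between 0.0275 and 0.0325 m), for 0.2 s.
At the end, for the whole second after the job is handed in: Lid shut (below 0.03 rad); carriage at the next hole (0.030 m within 2.5 mm) with the pin fully down (plunger below 2 mm); the gripper's fingers still hold or press the knob (more than 1 N); the tube still lies in its nest (within about 6 mm) (all of step 3 and contact force between the fingers and knob above 1 N and x of tube in the frame of jig between 0.015 and 0.026 m and y of tube in the frame of jig between -0.017 and -0.003 m and z of tube in the frame of jig between 0.008 and 0.016 m); the arm keeps its last pose, push and grip.
It fails at once if the carriage is slid past the next hole (value of joint carriage above 0.042 m).
It fails at once if a bystander is disturbed: marker, tape measure or spanner moved more than 20 mm (distance of any of marker, tape_measure, spanner from where it was at the start of the episode above 0.02 m).
It also fails if it takes over 38 s, if anything falls off the work surface, if the arm or the gripper's body presses on something with over 40 N, if the wrist force passes 120 N, or if a joint passes its speed limit or range.

## Working session

There is one attempt and no reset: what is moved stays moved. The work goes in short steps, Python scripts to look and compute and a tool call to move; the robot and the scene stay as the last step left them, time stands still between calls to the robot, and variables do not carry over. Pictures are saved under pics/ and viewed, and the job is handed in when it is done.

Besides the shell and the picture viewer there is one more tool, called after "Request:" as name(argument=value, ...), one argument or row to a line, values as JSON. send_rows: Moves the arm, as the interface text tells. Its arguments: {"type":"object","properties":{"increments":{"type":"array","items":{"type":"array","items":{"type":"number"}}},"newtons":{"type":"number"}},"required":["increments"]}

```bash
mkdir -p pics; ls
python3 - <<'E'
from rig import monitor, imaging
import cv2, numpy as np, pickle
s=monitor.state()
print(s)
d={}
for n in ['scene','top']:
    p,z=imaging.read_camera(n); m=imaging.camera_model(n)
    d[n]=(p,z,m); print(n,m)
    cv2.imwrite(f'pics/{n}0.png',p[:,:,::-1])
print(imaging.camera_model('wrist'))
pickle.dump(d,open('d0.pkl','wb'))
E
```

```text
pics
{'time_s': 0.0, 'joint_pos': array([-1.36630453e+00,  1.81548826e-01,  1.60797372e+00,  2.02269355e-05,
        1.35378772e+00, -2.06268133e-01]), 'joint_velocities': array([ 0.00100105, -0.00034477, -0.00159419, -0.00080983, -0.00060066,
        0.00034735]), 'joint_torque': array([-2.19098452e-03, -4.33876491e+01, -3.41851366e+01,  7.03331223e-02,
        3.87673953e-02, -1.11733927e-04]), 'tcp_pos': array([ 0.2295321 , -0.52663473,  0.23782233]), 'eef_rot': array([[ 9.16819449e-01,  3.99301877e-01, -3.29453610e-04],
       [ 3.99301841e-01, -9.16817974e-01,  1.68583477e-03],
       [ 3.71107998e-04, -1.67715754e-03, -9.99998525e-01]]), 'ft_force': array([-0.35909988,  0.69328716, -0.12936161]), 'torque': array([-0.00028195,  0.00786034,  0.07628104]), 'grip_width': 1.0011371968607332}
scene {'mtx': array([[420.2649983 ,   0.        , 250.43537449],
       [  0.        , 420.2649983 , 184.12504137],
       [  0.        ,   0.        ,   1.        ]]), 'k1': -0.08000752545297954, 'world_to_cam': array([[ 0.88756373,  0.46021423, -0.02082013, -0.48713489],
       [-0.31447601,  
[... 465 characters left out ...]
269,  0.1425464 , -0.48903707],
       [-0.14233522, -0.01781139,  0.98965824, -0.88002376],
       [ 0.        ,  0.        ,  0.        ,  1.        ]])}
{'mtx': array([[286.68085741,   0.        , 255.82992434],
       [  0.        , 286.68085741, 190.29930667],
       [  0.        ,   0.        ,   1.        ]]), 'k1': 0.014699713316896977, 'hand_eye': array([[-5.83276317e-04,  9.58341120e-01,  2.85625556e-01,
         7.31640672e-02],
       [ 9.99999669e-01,  7.21196759e-04, -3.77684640e-04,
         3.70143194e-04],
       [-5.67942946e-04,  2.85625241e-01, -9.58341223e-01,
        -1.45444309e-01],
       [ 0.00000000e+00,  0.00000000e+00,  0.00000000e+00,
         1.00000000e+00]])}
```

View pics/scene0.png

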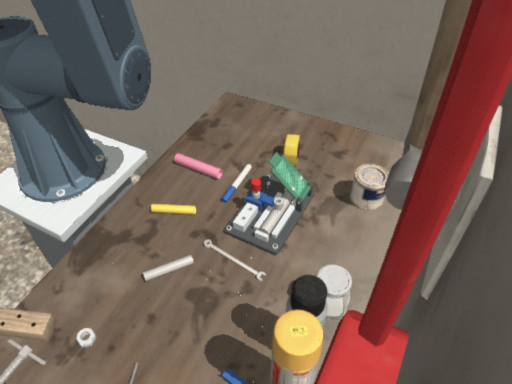

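View pics/top0.png

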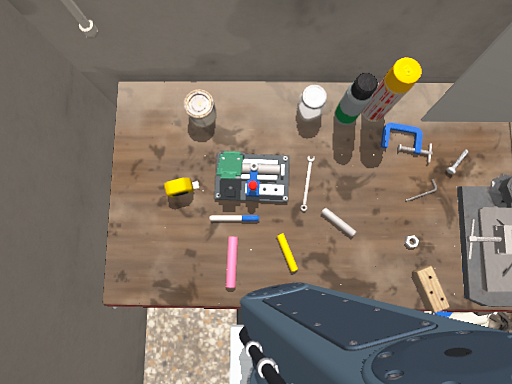

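```bash
cat > h.py <<'E'
import numpy as np, cv2
def ray(m,px,T=None):
    """px -> (origin, dir) world. T: cam->world override"""
    K=m['mtx']; k1=m['k1']
    D=np.array([k1,0,0,0,0.])
    u=cv2.undistortPoints(np.array([[px]],float),K,D)[0,0]
    d=np.array([u[0],-u[1],-1.])
    if T is None: T=np.linalg.inv(m['world_to_cam'])
    return T[:3,3],T[:3,:3]@d
def onz(m,px,z,T=None):
    o,d=ray(m,px,T); return o+d*(z-o[2])/d[2]
def proj(m,P,T=None):
    W=m['world_to_cam'] if T is None else np.linalg.inv(T)
    p=W[:3,:3]@np.asarray(P)+W[:3,3]; u=np.array([p[0],-p[1]])/-p[2]
    u=u*(1+m['k1']*(u@u)); return m['mtx'][:2,:2]@u+m['mtx'][:2,2]
def tri(rs):
    A=np.zeros((3,3));b=np.zeros(3)
    for o,d in rs:
        d=d/np.linalg.norm(d);M=np.eye(3)-np.outer(d,d);A+=M;b+=M@o
    return np.linalg.solve(A,b)
E
python3 - <<'E'
from h import *; import pickle
d=pickle.load(open('d0.pkl','rb'))
rs=[]
for n in d:
    p,z,m=d[n]; q=p.astype(int)
    mask=((q[:,:,0]>130)&(q[:,:,1]<70)&(q[:,:,2]<70)).astype(np.uint8)
    k,l,st,c=cv2.connectedComponentsWithStats(mask)
    for i in range(1,k):
        if 10<st[i,4]<1500: print(n,st[i],c[i],onz(m,c[i],.085))
p,z,m=d['top']
c=cv2.resize(p[140:240,160:320],None,fx=5,fy=5,interpolation=cv2.INTER_CUBIC); cv2.imwrite('pics/topc.png',c[:,:,::-1])
p,z,m=d['scene']
c=cv2.resize(p[125:285,195:325],None,fx=4,fy=3.7,interpolation=cv2.INTER_CUBIC); 
c=cv2.resize(p[130:275,205:325],None,fx=4,fy=4,interpolation=cv2.INTER_CUBIC);cv2.imwrite('pics/scenec.png',c[:,:,::-1])
E
```

```text
scene [251 179  10  13  97] [256.08247423 184.03092784] [0.51059964 0.10393808 0.085     ]
top [249 182   8   8  51] [252.43137255 185.33333333] [0.50684551 0.10466635 0.085     ]
```

View pics/topc.png

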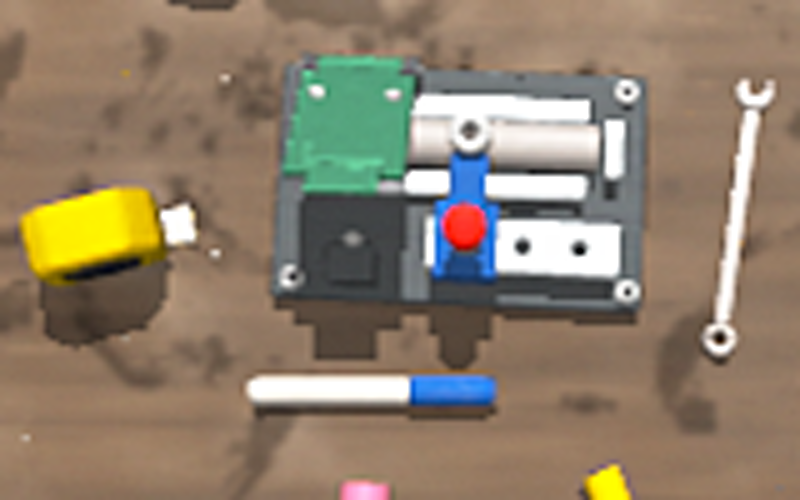

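View pics/scenec.png

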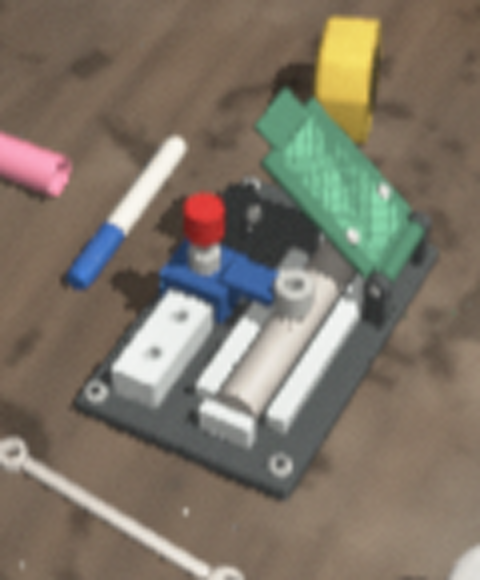

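Run:
```python
from h import *; import pickle
d=pickle.load(open('d0.pkl','rb'))
m=d['top'][2]; ms=d['scene'][2]
T=lambda x,y:(x/5+160-.4,y/5+140-.4)
S=lambda x,y:(x/4+205-.4,y/4+130-.4)
h1=onz(m,T(522,245),.032);h2=onz(m,T(579,248),.032)
print('holes top',h1,h2)
print('holes scene',onz(ms,S(180,315),.032),onz(ms,S(154,351),.032))
scr=[onz(m,T(*p),.014) for p in [(627,91),(627,290),(291,276)]]
print('screws top',scr)
print('screws scene',onz(ms,S(96,392),.014),onz(ms,S(281,463),.014))
k=[ray(m,(252.43+0,185.33)),ray(ms,(256.08,184.03))]
P=tri(k); print('knob',P)
# yaw from screws
a=scr[1]-scr[0]; b=scr[2]-scr[1]
print(np.degrees(np.arctan2(-a[1],-a[0])),np.degrees(np.arctan2(-b[0],b[1])), np.linalg.norm(a),np.linalg.norm(b))
yaw=np.arctan2(-b[0],b[1])
for px in [(283,57),(647,75),(640,305),(272,297)]: print('corner',onz(m,T(*px),.012))
```

```text
holes top [0.50768271 0.0749773  0.032     ] [0.50641251 0.04495678 0.032     ]
holes scene [0.5075912 0.0770173 0.032    ] [0.50694722 0.04786387 0.032     ]
screws top [array([0.59618018, 0.0183196 , 0.014     ]), array([0.48687918, 0.01831562, 0.014     ]), array([0.4924176 , 0.19858873, 0.014     ])]
screws scene [0.48475241 0.02137941 0.014     ] [0.59449837 0.0231698  0.014     ]
knob [0.50839026 0.10546827 0.08221156]
0.002083058173847192 -1.7597112319494306 0.10930100466961745 0.1803581663253096
corner [0.61405857 0.20660092 0.012     ]
corner [0.60577149 0.00725861 0.012     ]
corner [0.47912825 0.01120627 0.012     ]
corner [0.48118443 0.20874426 0.012     ]
```

```bash
cat >> h.py <<'E'
YAW=np.radians(-2.0)
JX=np.array([np.cos(YAW),np.sin(YAW),0]);JY=np.array([-np.sin(YAW),np.cos(YAW),0])
HOLE2=np.array([.5076,.0760,0])
O=HOLE2+.035*JX+.035*JY
def J(p): p=np.asarray(p)-O; return np.array([p@JX,p@JY,p[2]])
def W(j): return O+j[0]*JX+j[1]*JY+np.array([0,0,j[2]])
E
python3 - <<'E'
from h import *; import pickle
d=pickle.load(open('d0.pkl','rb'))
print('O',O,'knobJ',J([.5084,.1055,.08]))
for n in d:
    p,z,m=d[n]; q=p.astype(int)
    mask=((q[:,:,1]>q[:,:,0]+25)&(q[:,:,1]>q[:,:,2]+10)&(z>0))
    ys,xs=np.nonzero(mask); P=[]
    for x,y in zip(xs,ys):
        o,dd=ray(m,(x,y)); P.append(J(o+dd*z[y,x]))
    P=np.array(P); k=(abs(P[:,0])<.12)&(abs(P[:,1]-.05)<.06)&(P[:,2]<.2)&(P[:,2]>.02); P=P[k]
    print(n,len(P),P.min(0),P.max(0))
    c=np.median(P,0)
    A=np.c_[P[:,0],P[:,1],np.ones(len(P))]; s=np.linalg.lstsq(A,P[:,2],rcond=None)[0]; print(s,np.degrees(np.arctan(-s[0])), np.std(A@s-P[:,2]), s[0]*.055+s[1]*.055+s[2])
    for b in np.linspace(-.05,.07,7):
        kk=abs(P[:,0]-b)<.01; 
        if kk.sum():print(b,kk.sum(),np.median(P[kk],0))
E
```

```text
O [0.54380016 0.1097572  0.        ] knobJ [-0.03523002 -0.00549005  0.08      ]
scene 940 [-0.02818642  0.02432419  0.04191391] [0.06141751 0.08494261 0.11976184]
[-0.88771494  0.0046114   0.09390317] 41.595943236214715 0.0019226807624014052 0.045332479630411954
-0.030000000000000002 50 [-0.02332865  0.05320241  0.11626865]
-0.010000000000000002 229 [-0.00906688  0.05376796  0.10233495]
0.009999999999999995 237 [0.0098895  0.05210321 0.08478904]
0.03 223 [0.02904238 0.05241462 0.06757299]
0.05 193 [0.0483358  0.05419424 0.05097869]
0.07 8 [0.06099421 0.05448323 0.04446586]
top 587 [-0.02777019  0.02364153  0.04260769] [0.06056409 0.08273382 0.12084615]
[-0.88254426 -0.00849247  0.09497395] 41.429828369516734 0.001636825396870598 0.045966927145508416
-0.030000000000000002 42 [-0.02449989  0.05233963  0.11655282]
-0.010000000000000002 151 [-0.01023879  0.05338714  0.1030379 ]
0.009999999999999995 146 [0.00959468 0.05227311 0.08560925]
0.03 123 [0.02903442 0.05384941 0.06846804]
0.05 119 [0.04970069 0.05359565 0.05030735]
0.07 6 [0.06031642 0.04373799 0.04431692]
```

```bash
cat > go.py <<'E'
import sys; from h import *; from rig import monitor
def report(goalj=None):
    s=monitor.state(); R=s['eef_rot']; p=s['tcp_pos']
    print('t',s['time_s'],'J mm',np.round(J(p)*1000,1),'f',np.round(s['ft_force'],2),'g',round(s['grip_width'],3),'spin err deg',round(np.degrees(np.arctan2(R[1,0],R[0,0])-YAW),2))
    if goalj is not None: print('tool shift mm',np.round(R.T@(W(np.array(goalj)/1000)-p)*1000,1))
    return s
if __name__=='__main__': report([float(a) for a in sys.argv[1:4]] if len(sys.argv)>3 else None)
E
python3 go.py -1 55 190
```

```text
t 0.1 J mm [-291.9 -647.   237.9] f [0.95 0.01 0.21] g 1.001 spin err deg 25.54
tool shift mm [ 565.1 -508.    48.9]
```

Candidates in the top picture:
- **Tube:** the one in the nest is at (261,168). The look-alikes are the loose grey rod (339,222), the pink rod (232,262) and the yellow rod (287,253).
- **Knob:** the only red knob is at (252,185), on the blue carriage.
- **Lid:** the only green plate is at (229,165).

The crops confirm the knob, the lid (open about 41°) and the nested tube. The marker is at (234,218), the tape measure at (179,186) and the spanner at (307,184).

Request:
send_rows(
  increments=[
    [0,28,-25,0,5.1],
    [0,56,-50,0,10.2],
    [0,84,-75,0,15.3],
    [0,113,-100,0,20.4],
    [0,141,-125,0,25.5],
  ],
  newtons=30,
)

```text
time_s: 0.52
tcp_pos: [0.3092, -0.3544, 0.2382]
eef_rot: [[0.999, -0.039, -0.0], [-0.039, -0.999, 0.001], [-0.0, -0.001, -1.0]]
ft_force: [0.9, -0.2, 0.4]
grip_width: 0.646
```

```bash
python3 go.py -1 55 190
```

```text
t 0.5167 J mm [-218.2 -472.   238.2] f [ 0.89 -0.2   0.37] g 0.646 spin err deg -0.25
tool shift mm [ 214.9 -528.    48.6]
```

Request:
send_rows(
  increments=[
    [0,14,-35,0,0],
    [0,28,-70,0,0],
    [0,43,-105,0,0],
    [0,57,-140,0,0],
    [0,71,-175,0,0],
  ],
)

```text
time_s: 0.93
tcp_pos: [0.3861, -0.1819, 0.2386]
eef_rot: [[0.999, -0.035, -0.0], [-0.035, -0.999, 0.0], [-0.0, -0.0, -1.0]]
ft_force: [0.7, -0.0, 1.0]
grip_width: 0.269
```

Request:
send_rows(
  increments=[
    [0,14,-35,0,0],
    [0,28,-70,0,0],
    [0,43,-105,0,0],
    [0,57,-140,0,0],
    [0,71,-175,0,0],
  ],
)

```text
time_s: 1.35
tcp_pos: [0.4631, -0.0093, 0.2386]
eef_rot: [[0.999, -0.034, -0.0], [-0.034, -0.999, -0.0], [-0.0, 0.0, -1.0]]
ft_force: [0.7, -0.5, -0.2]
grip_width: 0.005
```

```bash
python3 go.py -1 55 190
```

```text
t 1.35 J mm [ -76.5 -121.8  238.6] f [ 0.73 -0.45 -0.25] g 0.005 spin err deg 0.04
tool shift mm [  75.7 -176.8   48.6]
```

Request:
send_rows(
  increments=[
    [0,15,-35,0,0],
    [0,30,-70,0,0],
    [0,45,-105,15,0],
    [0,60,-140,35,0],
    [0,75,-175,50,0],
  ],
)

```text
time_s: 1.77
tcp_pos: [0.5437, 0.1624, 0.1877]
eef_rot: [[0.999, -0.034, -0.0], [-0.034, -0.999, -0.0], [-0.0, 0.0, -1.0]]
ft_force: [0.3, -0.3, 0.3]
grip_width: 0.004
```

Run:
```python
from go import *; from rig import imaging
s=report([-1,55,125])
p,z=imaging.read_camera('wrist'); cv2.imwrite('pics/w1.png',p[:,:,::-1])
m=imaging.camera_model('wrist')
T=np.eye(4);T[:3,:3]=s['eef_rot'];T[:3,3]=s['tcp_pos'];T=T@m['hand_eye']
for nm,j in dict(hole2=[-35,-35,32],hole3=[-35,-65,32],knobtop=[-35,-5,90],lidedge=[-12,55,104],c1=[-65,-100,12],c2=[65,100,12]).items(): print(nm,proj(m,W(np.array(j)/1000),T))
import pickle; pickle.dump((p,z,m,T),open('w1.pkl','wb'))
```

```text
t 1.7667 J mm [ -1.9  52.6 187.7] f [ 0.31 -0.32  0.31] g 0.004 spin err deg 0.06
tool shift mm [ 1.  -2.4 62.7]
hole2 [333.94237817 204.70053048]
hole3 [361.00950859 204.71521342]
knobtop [317.79201983 225.78003725]
lidedge [252.19679991 207.41214944]
c1 [381.67340496 222.67235832]
c2 [211.18467788 110.95111409]
```

View pics/w1.png

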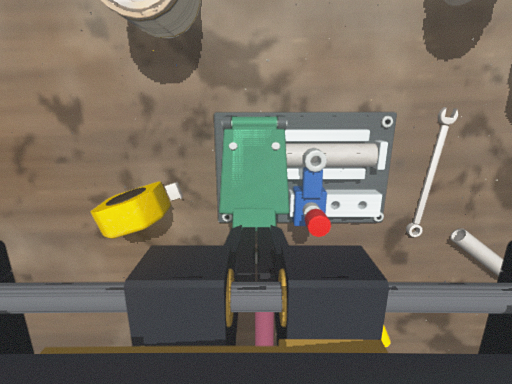

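The wrist view shows the lid (255,170), knob top (319,226) and index holes (336,205) and (363,205). All of these are within about 2 mm of prediction. I'll press the lid along its arc.

Request:
send_rows(
  increments=[
    [0,1,-2,25,0],
    [0,1,-2,55,0],
    [0,1,-2,76,0],
    [0,0,-2,82,0],
    [0,-1,-2,86,0],
  ],
)

```text
time_s: 2.23
tcp_pos: [0.5415, 0.1624, 0.1014]
eef_rot: [[0.999, -0.034, -0.003], [-0.034, -0.999, -0.0], [-0.003, 0.0, -1.0]]
ft_force: [0.1, 0.8, 1.0]
grip_width: 0.002
```

```bash
python3 go.py -12 55 88
```

```text
t 2.2333 J mm [ -4.1  52.5 101.4] f [0.06 0.8  1.03] g 0.002 spin err deg 0.04
tool shift mm [-7.9 -2.5 13.5]
```

Request:
send_rows(
  increments=[
    [0,-4,-2,6,0],
    [0,-8,-2,13,0],
    [0,-12,-2,20,0],
    [0,-16,-2,27,0],
    [0,-18,-2,34,0],
  ],
)

```text
time_s: 2.65
tcp_pos: [0.5245, 0.1652, 0.0689]
eef_rot: [[0.999, -0.034, 0.001], [-0.034, -0.999, 0.0], [0.001, -0.0, -1.0]]
ft_force: [-0.0, 1.1, 1.4]
grip_width: 0.004
```

Run:
```python
from go import *; from rig import imaging
s=report([-24,55,60])
p,z=imaging.read_camera('wrist'); cv2.imwrite('pics/w2.png',p[:,:,::-1])
```

```text
t 2.65 J mm [-21.2  54.8  68.9] f [-0.04  1.11  1.42] g 0.004 spin err deg 0.04
tool shift mm [-2.8 -0.2  8.9]
```

View pics/w2.png

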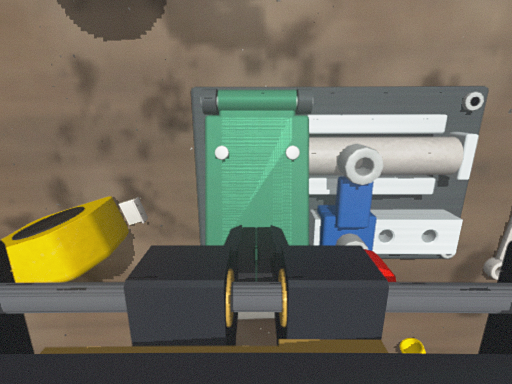

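The lid is following the finger, now about 15° open, with everything else in place. I'll keep pressing.

Request:
send_rows(
  increments=[
    [0,-1,0,6,0],
    [0,-3,0,12,0],
    [0,-4,0,17,0],
    [0,-4,0,22,0],
    [0,-4,0,25,0],
  ],
)

```text
time_s: 3.12
tcp_pos: [0.5208, 0.1653, 0.0438]
eef_rot: [[0.999, -0.034, 0.0], [-0.034, -0.999, 0.0], [0.0, -0.0, -1.0]]
ft_force: [-6.3, -1.0, 26.8]
grip_width: 0.001
```

```bash
python3 go.py -24 55 43
```

```text
t 3.1167 J mm [-24.9  54.7  43.8] f [-6.26 -1.03 26.81] g 0.001 spin err deg 0.03
tool shift mm [ 0.9 -0.3  0.8]
```

Request:
send_rows(
  increments=[
    [0,0,0,0.5,0],
    [0,0,0,0.5,0],
    [0,0,0,-20,0],
    [30,0,0,-55,0],
    [60,0,15,-90,0],
  ],
  newtons=40,
)

```text
time_s: 3.53
tcp_pos: [0.5188, 0.1515, 0.1334]
eef_rot: [[0.999, -0.033, -0.004], [-0.033, -0.999, 0.001], [-0.004, -0.0, -1.0]]
ft_force: [1.4, 0.1, 0.2]
grip_width: 0.135
```

Request:
send_rows(
  increments=[
    [60,0,20,-20,0],
    [60,-3,40,-20,0],
    [60,-8,50,-20,0],
    [60,-9,50,-20,0],
    [60,-9,50,-20,0],
  ],
)

```text
time_s: 3.95
tcp_pos: [0.5083, 0.1006, 0.1527]
eef_rot: [[0.999, -0.036, -0.002], [-0.036, -0.999, 0.001], [-0.002, -0.0, -1.0]]
ft_force: [-0.0, 0.2, -0.6]
grip_width: 0.511
```

Run:
```python
from go import *; from rig import imaging
import pickle
s=report([-35,-5,62])
D={}
for n in ['wrist','top','scene']:
    p,z=imaging.read_camera(n); m=imaging.camera_model(n); D[n]=(p,z,m); cv2.imwrite(f'pics/{n}3.png',p[:,:,::-1])
T=np.eye(4);T[:3,:3]=s['eef_rot'];T[:3,3]=s['tcp_pos'];T=T@m['hand_eye'] if 'hand_eye' in m else T@D['wrist'][2]['hand_eye']
pickle.dump((D,T),open('d3.pkl','wb'))
for n in D:
    p,z,m=D[n];q=p.astype(int)
    mask=((q[:,:,0]>120)&(q[:,:,1]<70)&(q[:,:,2]<70)).astype(np.uint8)
    k,l,st,c=cv2.connectedComponentsWithStats(mask)
    for i in range(1,k):
        if 10<st[i,4]<4000: print(n,st[i],c[i],J(onz(m,c[i],.085,T if n=='wrist' else None))*1000)
p,z,m=D['wrist']
for nm,j in dict(hole2=[-35,-35,32],hole3=[-35,-65,32],knobtop=[-35,-5,90]).items(): print(nm,proj(m,W(np.array(j)/1000),T))
```

```text
t 3.95 J mm [-35.1 -10.3 152.7] f [-0.02  0.17 -0.62] g 0.511 spin err deg -0.04
tool shift mm [ 0.3 -5.3 90.7]
wrist [237 186  27  32 627] [250.02870813 202.29824561] [-35.20242281  -6.37866204  85.        ]
top [249 185   8   5  31] [252.32258065 186.80645161] [-40.47678243  -6.28696556  85.        ]
top [430 320  17  16 193] [438.16580311 327.1865285 ] [-354.057708   -458.24295366   85.        ]
scene [251 179  10  13  95] [255.77894737 184.57894737] [-32.75328342  -8.72802359  85.        ]
scene [276 365   4   9  15] [278.06666667 369.53333333] [ 186.51610507 -336.08149748   85.        ]
hole2 [280.82558666 184.01142238]
hole3 [312.0268385  183.96747943]
knobtop [248.10831568 204.18357784]
```

View pics/wrist3.png

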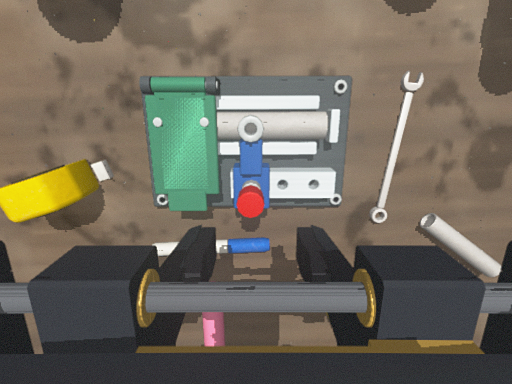

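View pics/scene3.png

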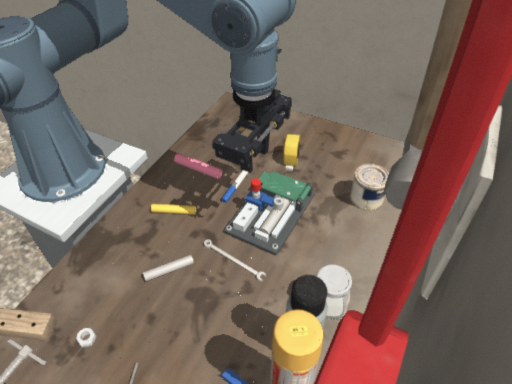

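The wrist view shows the lid shut (180,150) and the knob at (250,202), with nothing disturbed. Next I'll descend over the knob with the jaws open along the rail.

Request:
send_rows(
  increments=[
    [60,0,-4,20,0],
    [60,0,-4,40,0],
    [60,0,-4,60,0],
    [60,0,-4,78,0],
    [60,0,-4,89,0],
  ],
)

```text
time_s: 4.52
tcp_pos: [0.5082, 0.1055, 0.0624]
eef_rot: [[0.999, -0.033, -0.004], [-0.033, -0.999, 0.0], [-0.004, -0.0, -1.0]]
ft_force: [-0.4, -0.2, 0.0]
grip_width: 0.602
```

Run:
```python
from go import *; from rig import imaging
s=report([-35,-5,62])
for n in ['wrist','scene']:
    p,z=imaging.read_camera(n); cv2.imwrite(f'pics/{n}4.png',p[:,:,::-1])
    if n=='scene': cv2.imwrite('pics/scene4c.png',cv2.resize(p[100:250,190:340],None,fx=4,fy=4)[:,:,::-1])
```

```text
t 4.5167 J mm [-35.4  -5.5  62.4] f [-0.41 -0.19  0.05] g 0.602 spin err deg 0.09
tool shift mm [ 0.4 -0.5  0.4]
```

View pics/wrist4.png

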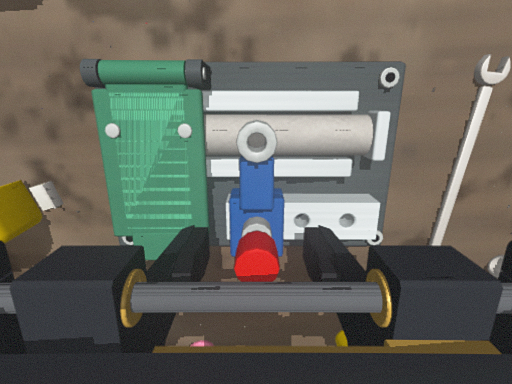

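View pics/scene4c.png

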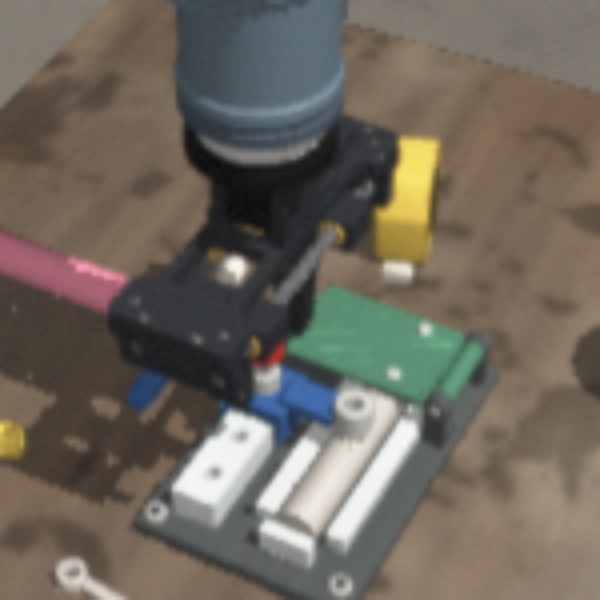

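The knob (257,255) is midway between the pads (208 and 305), and the lid is flat shut. I'll close the jaws.

Request:
send_rows(
  increments=[
    [10,0,0,0,0],
    [10,0,0,0,0],
    [10,0,0,0,0],
    [10,0,0,0,0],
    [10,0,0,0,0],
  ],
  newtons=35,
)

```text
time_s: 5.03
tcp_pos: [0.5103, 0.1047, 0.0658]
eef_rot: [[0.999, -0.034, 0.002], [-0.034, -0.999, 0.0], [0.002, -0.0, -1.0]]
ft_force: [-0.1, 0.8, 1.9]
grip_width: 0.252
```

Request:
send_rows(
  increments=[
    [10,0,0,0,0],
    [10,0,0,0,0],
    [10,0,0,0,0],
  ],
)

```text
time_s: 5.28
tcp_pos: [0.5104, 0.1046, 0.0658]
eef_rot: [[0.999, -0.034, 0.002], [-0.034, -0.999, -0.0], [0.002, -0.0, -1.0]]
ft_force: [-0.9, 0.7, 6.4]
grip_width: 0.234
```

```bash
python3 go.py -35 -5 74
```

```text
t 5.2833 J mm [-33.2  -6.3  65.8] f [-0.87  0.73  6.39] g 0.234 spin err deg 0.03
tool shift mm [-1.8 -1.3 -8.2]
```

Run:
```python
from go import *; from rig import imaging
s=report()
for n in ['wrist','scene']:
    p,z=imaging.read_camera(n); cv2.imwrite(f'pics/{n}5.png',p[:,:,::-1])
    if n=='scene': cv2.imwrite('pics/scene5c.png',cv2.resize(p[150:250,210:330],None,fx=6,fy=6,interpolation=cv2.INTER_CUBIC)[:,:,::-1])
print(report()['torque'])
```

```text
t 5.2833 J mm [-33.2  -6.3  65.8] f [-0.87  0.73  6.39] g 0.234 spin err deg 0.03
t 5.3833 J mm [-33.2  -6.3  65.7] f [-0.47  0.19  5.92] g 0.23 spin err deg 0.03
[-0.02892956  0.15223033  0.01847077]
```

View pics/wrist5.png

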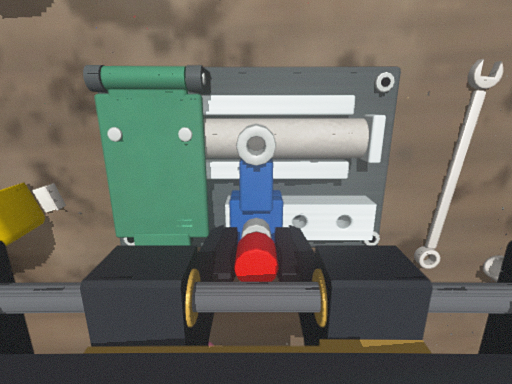

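View pics/scene5c.png

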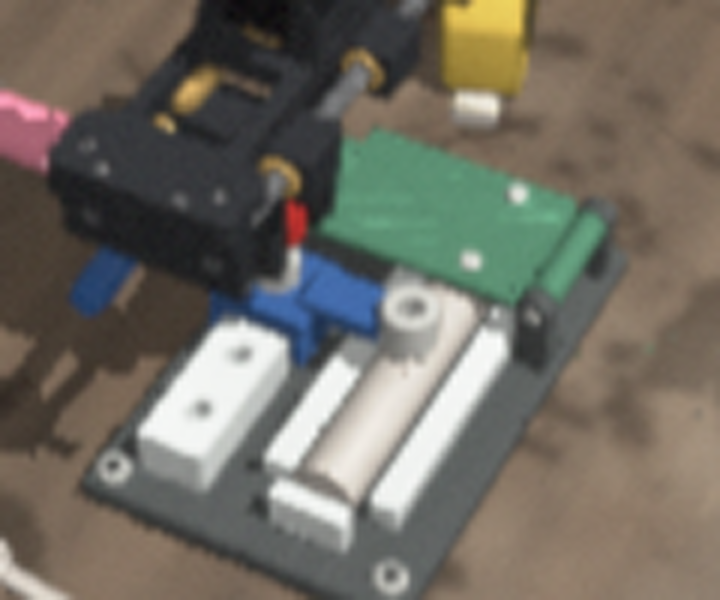

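Request:
send_rows(
  increments=[
    [10,0,0,-3,0],
    [10,0,0,-6,0],
    [10,0,0,-9,0],
    [10,0,0,-12,0],
    [10,0,0,-12.5,0],
  ],
  newtons=45,
)

```text
time_s: 5.8
tcp_pos: [0.51, 0.1046, 0.0777]
eef_rot: [[0.999, -0.034, 0.001], [-0.034, -0.999, 0.0], [0.001, -0.0, -1.0]]
ft_force: [5.5, -0.0, -7.5]
grip_width: 0.233
```

Run:
```python
from go import *; from rig import imaging
s=report([-35,-35,78])
for n in ['wrist','scene']:
    p,z=imaging.read_camera(n); cv2.imwrite(f'pics/{n}6.png',p[:,:,::-1])
    if n=='scene': cv2.imwrite('pics/scene6c.png',cv2.resize(p[150:250,210:330],None,fx=6,fy=6,interpolation=cv2.INTER_CUBIC)[:,:,::-1])
report()
```

```text
t 5.8 J mm [-33.6  -6.3  77.7] f [ 5.46 -0.04 -7.47] g 0.233 spin err deg 0.03
tool shift mm [-1.4 28.7 -0.3]
t 5.9 J mm [-33.6  -6.3  77.4] f [ 5.67  0.1  -7.04] g 0.232 spin err deg 0.03
```

View pics/wrist6.png

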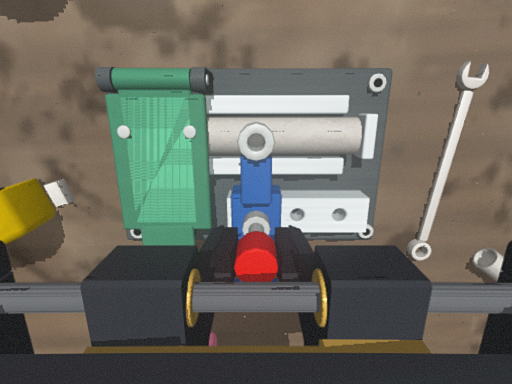

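View pics/scene6c.png

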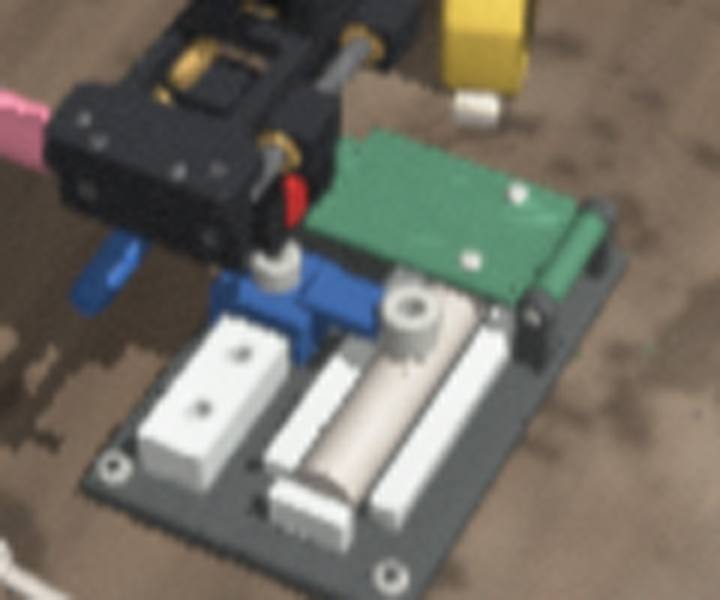

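The knob came up about 12 mm with the grip (spring pull about 7 N), so the pin is clear. Now I'll slide 30 mm along tool +y.

Request:
send_rows(
  increments=[
    [10,0,7,0,0],
    [10,0,14,0,0],
    [10,0,21,0,0],
    [10,0,27,0,0],
    [10,0,30,0,0],
  ],
)

```text
time_s: 6.32
tcp_pos: [0.509, 0.0742, 0.0773]
eef_rot: [[0.999, -0.035, 0.001], [-0.035, -0.999, 0.0], [0.001, -0.0, -1.0]]
ft_force: [5.7, 1.6, -6.7]
grip_width: 0.236
```

Request:
send_rows(
  increments=[
    [10,0,0,0,0],
    [10,0,0,0,0],
  ],
)

```text
time_s: 6.48
tcp_pos: [0.509, 0.0741, 0.0773]
eef_rot: [[0.999, -0.035, 0.001], [-0.035, -0.999, -0.0], [0.001, 0.0, -1.0]]
ft_force: [4.4, -0.1, -7.1]
grip_width: 0.231
```

Run:
```python
from go import *; from rig import imaging
s=report([-33.6,-36.3,66])
for n in ['wrist','scene']:
    p,z=imaging.read_camera(n); cv2.imwrite(f'pics/{n}7.png',p[:,:,::-1])
    if n=='scene': cv2.imwrite('pics/scene7c.png',cv2.resize(p[150:250,210:330],None,fx=6,fy=6,interpolation=cv2.INTER_CUBIC)[:,:,::-1])
```

```text
t 6.4833 J mm [-33.6 -36.8  77.3] f [ 4.43 -0.13 -7.07] g 0.231 spin err deg 0.01
tool shift mm [-0.  -0.5 11.3]
```

View pics/wrist7.png

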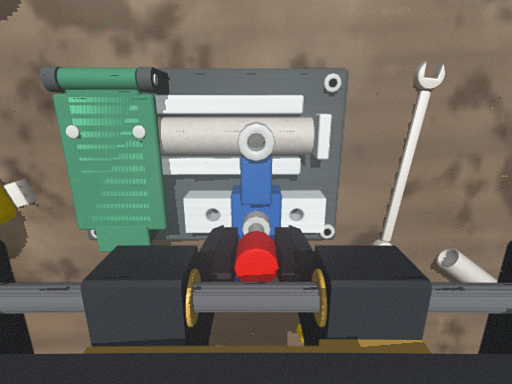

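View pics/scene7c.png

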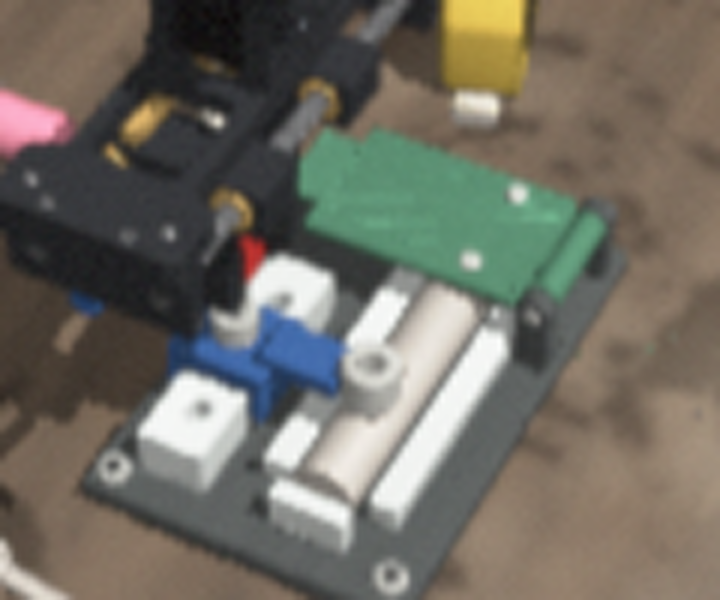

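The carriage is midway between the first hole (213,214) and the last (297,214). The tool measures 30.5 mm of travel, so I'll nudge back 0.5 mm and lower the pin.

Request:
send_rows(
  increments=[
    [10,0,-0.5,1,0],
    [10,0,-0.5,3,0],
    [10,0,-0.5,5,0],
    [10,0,-0.5,7,0],
    [10,0,-0.5,8,0],
  ],
)

```text
time_s: 7.0
tcp_pos: [0.509, 0.0749, 0.0693]
eef_rot: [[0.999, -0.034, 0.001], [-0.034, -0.999, -0.0], [0.001, 0.0, -1.0]]
ft_force: [5.6, -0.7, -4.9]
grip_width: 0.233
```

```bash
python3 go.py -33.6 -36.3 66
```

```text
t 7.0 J mm [-33.5 -36.1  69.3] f [ 5.59 -0.69 -4.87] g 0.233 spin err deg 0.03
tool shift mm [-0.1  0.2  3.3]
```

The spring still pulls about 5 N at a plunger height of about 4 mm, so the pin is in the hole. I'll go down the rest of the way.

Request:
send_rows(
  increments=[
    [10,0,0,1,0],
    [10,0,0,2,0],
    [10,0,0,3,0],
    [10,0,0,4,0],
    [10,0,0,4.5,0],
  ],
)

```text
time_s: 7.42
tcp_pos: [0.5093, 0.075, 0.0657]
eef_rot: [[0.999, -0.034, 0.001], [-0.034, -0.999, -0.0], [0.001, 0.0, -1.0]]
ft_force: [1.2, -0.9, 7.4]
grip_width: 0.232
```

Request:
send_rows(
  increments=[
    [10,0,0,0,0],
    [10,0,0,0,0],
    [10,0,0,0,0],
  ],
)

```text
time_s: 7.67
tcp_pos: [0.5092, 0.0751, 0.0658]
eef_rot: [[0.999, -0.034, 0.001], [-0.034, -0.999, -0.0], [0.001, 0.0, -1.0]]
ft_force: [2.4, -1.2, 4.9]
grip_width: 0.233
```

Run:
```python
from go import *; from rig import imaging
s=report([-33.6,-36.3,66])
for n in ['wrist','scene']:
    p,z=imaging.read_camera(n); cv2.imwrite(f'pics/{n}8.png',p[:,:,::-1])
    if n=='scene': cv2.imwrite('pics/scene8c.png',cv2.resize(p[150:250,210:330],None,fx=6,fy=6,interpolation=cv2.INTER_CUBIC)[:,:,::-1])
```

```text
t 7.6667 J mm [-33.3 -35.9  65.8] f [ 2.44 -1.24  4.86] g 0.233 spin err deg 0.04
tool shift mm [-0.3  0.4 -0.2]
```

View pics/wrist8.png

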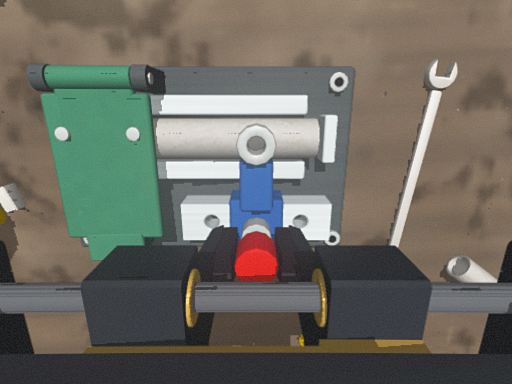

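View pics/scene8c.png

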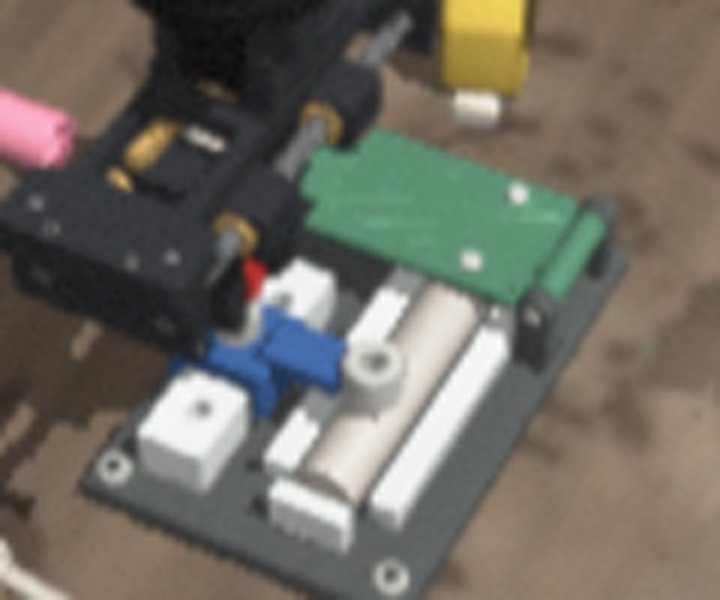

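The tool is back at its starting grip height (65.8 mm) and the force has reversed to +5 N, so the pin has bottomed. The carriage sits between holes 1 (211,221) and 3 (304,221), with the lid flat and the tube in its nest. I'll hand the job in.

```bash
python3 -c "
from rig import close_job
print(close_job())"
```

```text
the job is handed in; nothing more can be done
None
```

The lid is shut and the carriage is pinned in the next index hole with the gripper still holding the knob. I handed the job in at about 7.8 s of the 38 s allowed; it gave no verdict.

- **Lid:** I pressed it down along its arc with closed fingers until it stopped at 44 mm with about 27 N. It lies flat in every later picture.
- **Carriage:** I pulled the knob up about 12 mm (spring pull about 7 N) and slid the carriage 30 mm away from the lid.
- **Pin:** I lowered it until the tool was back at its starting grip height of 65.8 mm. The force then reversed to about +5 N, which shows the pin has bottomed. Carriage travel by tool position is 29.6 mm.
- **Tube and bystanders:** The tube is still in its nest. I saw no change in the marker, tape measure or spanner. I judged this only by eye, and the marker was hidden by the gripper in the last pictures.

**Checks that disagreed:**
- The cameras differed by about 2–3 mm along the rail, so I used the tool's own travel for the slide.
- While the jaws closed on the knob, the measured tool position rose about 3 mm and moved about 2 mm in x. I could not explain this, but it caused no slip.
- A side force of about 5 N in x appeared while the knob was raised. It dropped to about 2 N once the pin was home.

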